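# Back the stock feeder off one notch

## Robot

A 7-joint arm with a two-finger parallel gripper is mounted at the origin on the work surface. World frame = base frame: x ahead of the robot, y to its left, z up, the work surface at z = 0. Lengths are in m, angles in rad, forces in N, time in s.
With the tool pointing down it reaches from about 0.4 to 0.875 m from the base axis. Payload 19.3 kg.
Tool frame: the origin (TCP) lies midway between the tips of the shut fingers; the grasp point (between the pads) lies 19 mm behind it; x points along the fingers, y is the direction in which the jaws open and shut, and the axes are right-handed (so a half turn about x gives the same grasp; the last joint's range is limited). The gripper opens to 85 mm and grips with 20 to 120 N. Pads are 22 mm wide; open, the fingers measure 114 mm over their backs; the gripper's body (76 mm by 85 mm) begins 54 mm behind the grasp point. The pads swing forward as they close: fully open they stand 13 mm farther back than shut.
Start: joints at [1.204, 0.521, -0.036, 1.599, 0.021, 1.021, -0.113], TCP at [0.183, -0.598, 0.231] pointing down, gripper open.
Joint ranges: [-2.91, 2.91], [-0.3, 2.13], [-1.5, 1.42], [0.17, 2.43], [-1.26, 4.41], [0.16, 1.93], [-2.52, 2.52]. Speed limits (rad/s): [1.89, 1.89, 2.39, 2.39, 3.01, 3.01, 3.01].

## Interface

Orientations are given as [roll, pitch, yaw] about the fixed x, y, z axes, in that order (R = Rz(yaw) Ry(pitch) Rx(roll)).
In Python, from workcell import bot gives the robot as it stands. The module is installed in compiled form; this text tells all that it offers.
- The arm moves only by the tool servo_tool, never from a script. Its argument "targets" is a list of rows, each an object of numbers: "x", "y", "z": the shift along the tool's x, y, z as a fraction of full scale; "wx", "wy", "wz": the turn, a rotation vector about the tool's x, y, z as a fraction of full scale. A call has 1 to 12 rows; each row is the pose to reach, as a shift and turn from the pose measured when the call began, along the tool's axes at that moment, turning the shorter way round; what a row does not reach only later rows make up. Full scale, the value 1, is 40 cm for a shift and 360 degrees for a turn. A row lasts 1/8 s, in which the tool goes at most 62.5 mm and 10.7 degrees, less where a joint would pass 70% of its speed; a pose out of reach is approached as far as the arm can. A call with a number of a shift or a turn outside -1 to 1 is refused whole. A call with a gripper value outside its range is refused whole. "grip" is the gripper command: -1 is shut, 1 is fully open, values between are in proportion, set as the call begins (left out, the last holds). The fingers move at their own pace and stop on an object; "squeeze" is the grip in N (left out, the last holds). Time passes only in rows, so rows that repeat a pose let the fingers close. It gives the time, the measured TCP pose, the force and the opening at its end, in the units of the state.
- bot.observe(): the state, without advancing time (a new reading comes with each control period).
- bot.grab_frame(name): name is "scene" or "side" or "wrist"; returns (picture, depth): 384x512x3 uint8, red, green, blue; 384x512 float32, m along the optical axis (not along the pixel's ray), 0 where there is no reading.
- bot.get_calibration(name): a dict with "intrinsics" (3x3 intrinsics, pixels), "R" (3x3) and "t" (3): a world point X has camera coordinates R X + t. Camera axes: x right, y down, z forward; pixel columns grow to the right and rows downward; lengths in m; the calibration is good to about 2 mm. A picture is of the moment at which its call begins: read the wrist's pose just before it. get_calibration takes no time and is no camera call; for the wrist camera it gives the pose at the moment of the call.
- bot.job_done(): hands the job in, once; it reports no verdict.
Trained networks look in the newest picture that a camera, given by its name, has taken for a name from the list of things; names that differ only in an ending like _2 or _b are one class to them, and where a whole thing is asked for, a point or a joint stands for the part that bears it (a point fixed in the world has none). Each returns a list of dicts, best first, with "confidence" (0 to 1); they miss things now and then, are a little off and sometimes report something else, mostly with a low value. They report only what shows in the picture. A call takes as long as a camera call.
- bot.trace(camera, target): "mask" (384x512 bool, what is visible of it) and "pixel" ([column, row] in pixels, amid what is visible of it).
The state is a dict: "clock": time; "qpos": joint angles; "qd": joint speeds; "joint_efforts": joint torques, N m; "position": TCP position; "tool_rot": TCP orientation; "force": force on the tool from outside, world axes, zero at the start; "moment": the same for the moment, N m; "grip_width": finger opening in m.
Only numpy, scipy, OpenCV 4.12 (cv2) and the standard library are available. Lean on these libraries where they do the work, as an engineer would, in place of code of your own. Each camera call takes 0.05 s, during which the arm holds its last target. There are 200 camera calls.

## Task

The feed wheel of the green stock feeder has to go back one notch: with a fingertip, tip the pawl's upright finger lever outward so that the pawl lifts well clear of the ratchet teeth, then press down the star-handle spoke on the side away from the pawl until the wheel has turned back by exactly one tooth. Then push the lever upright again so that the pawl drops fully into the next gap and locks the wheel. Only touch and push: grip nothing, and leave the loose bushings, tin and wrench where they stand.

Things in the scene. Friction and masses are not known exactly. Their poses are not given: they have to be found in the camera images.
- feeder: Fixed green casting on the bench, base plate 170 x 200 x 14 mm. Origin on the bench straight under the ratchet wheel's middle; z up; x level along the wheel's shaft, from the casting and feed rolls towards the star handle (within 30 degrees of world x); y towards the spoke to be pressed, the pawl being on the -y side. The casting lies at x = -125 to -18 mm, up to 204 mm high.
- shaft (a point): Centre of the wheel, 130 mm above the bench, axes as the feeder's. Steel saw-toothed wheel, 18 mm thick (x -9 to 9 mm), radius 70 mm at the tips, 58 mm at the roots, 12 teeth. The star handle turns with it in the plane x = 41 mm: three straight spokes 120 degrees apart with black grips 18 mm thick, 75 to 115 mm from the shaft.
- spoke_grip (a point): On the centre line of the spoke to be pressed, in its black grip (18 mm thick), 97 mm from the shaft, at the feeder's x = 41 mm. At the start this spoke points to the feeder's +y side and 12 to 20 degrees upward; one notch back brings it to 9 to 18 degrees below level. Moves with the wheel.
- wheel (a joint): Turn of wheel and star handle about the feeder's x, rad; positive lifts the spoke at +y, negative (backward) lowers it. At 0 a tooth bears on the lowered pawl, which blocks backward turning; it starts at 0.01 to 0.13. One notch is 0.524: from -0.51 to -0.37 the pawl drops fully into the next gap. Steady drag 0.25 N m; stays where it is left.
- pawl (a joint): Angle of the pawl about its pivot (parallel to the feeder's x), rad: 0 is fully down, nose between two teeth and lever upright; grows as the nose rises and the lever leans outward to the feeder's -y; stop at 0.65. Nose clears the teeth from about 0.2; well clear is over 0.35. Stiff pivot (drag 0.16 N m): stays where it is left.
- pawl_pivot (a point): The pawl's pivot, fixed, 188 mm above the bench, at the feeder's y = -88 mm, in the wheel's plane (x = 0). The pawl is 14 mm thick in x (from -7 to 7 mm). Its arm runs from here over the top of the wheel to the nose, up to 28 mm above the pivot.
- pawl_lever (a point): Top end of the pawl's upright finger lever, a flat bar 14 mm wide (along x) and 8 mm thick (along y), 78 mm from the pivot; moves with the pawl.
- pawl_nose (a point): Lower end of the pawl's nose, 6 mm wide, 88 mm from the pivot along the arm; it moves with the pawl.
- bushing: Loose brass bushing standing on end, 36 mm in diameter, 45 mm high; leave it alone. Origin under its centre.
- bushing2: A second loose brass bushing like it; leave it alone.
- tin: Loose grey tin, 60 mm in diameter, 75 mm high; leave it alone. Origin under its centre.
- wrench: Loose steel wrench lying flat on the bench, 160 mm long along its x; leave it alone.

How it is judged:
By the outcome, as a careful person would: the job done as asked, in the order asked, and still so for the second after the job is handed in, with the robot touching nothing.
It also fails if it takes over 51 s, if anything falls off the work surface, if the arm or the gripper's body presses on something with over 40 N, if the wrist force passes 120 N, or if a joint passes its speed limit or range.

## Working session

There is one attempt and no reset: what is moved stays moved. The work goes in short steps, Python scripts to look and compute and a tool call to move; the robot and the scene stay as the last step left them, time stands still between calls to the robot, and variables do not carry over. Pictures are saved under pics/ and viewed, on a budget of 10 in all, crops included, one or two more only if the job needs it, and the job is handed in when it is done.

Besides the shell and the picture viewer there is one more tool, called after ">>>" as name(argument=value, ...) on one line, values as JSON. servo_tool: Moves the arm, as the interface text tells. Shift numbers are shares of 40 cm and turn numbers shares of 360 degrees, none past 1 either way. Its arguments: {"type":"object","properties":{"targets":{"type":"array"},"grip":{"type":"number"},"squeeze":{"type":"number"}},"required":["targets"]}

```bash
mkdir -p pics
cat > h.py <<'E'
from workcell import bot
import numpy as np, cv2
from scipy.spatial.transform import Rotation as Ro
def grab(n,f=None):
    c=bot.get_calibration(n); p,d=bot.grab_frame(n)
    if f: cv2.imwrite('pics/'+f,p[:,:,::-1])
    return p,d,c
def world(u,v,z,c):
    K=np.array(c['intrinsics']);u,v,z=map(np.asarray,(u,v,z))
    P=np.stack([(u-K[0,2])/K[0,0]*z,(v-K[1,2])/K[1,1]*z,z],-1)
    return (P-np.array(c['t']))@np.array(c['R'])
def maskpts(m,d,c):
    v,u=np.nonzero(m&(d>0)); return world(u,v,d[v,u],c)
def proj(X,c):
    q=np.array(c['R'])@np.array(X)+np.array(c['t']); q=np.array(c['intrinsics'])@q; return q[:2]/q[2]
E
python3 - <<'E'
from h import *
s=bot.observe(); print(s)
for n in ['scene','side']:
    p,d,c=grab(n,n+'1.png')
    print(n,'campos',-np.array(c['R']).T@c['t'])
    for t in ['feeder','spoke_grip','pawl_lever','pawl_nose','bushing','tin','wrench','wheel']:
        for r in bot.trace(n,t)[:2]:
            P=maskpts(r['mask'],d,c)
            u,v=map(int,r['pixel'])
            print(t,round(r['confidence'],2),r['pixel'],len(P),P.min(0).round(3) if len(P) else '',P.max(0).round(3) if len(P) else '',world(u,v,d[v,u],c).round(3))
print(bot.observe()['clock'])
E
```

```text
{'clock': 0.0, 'qpos': array([ 1.20375825,  0.52199346, -0.03632078,  1.5999537 ,  0.02119626,
        1.0211014 , -0.11279515]), 'qd': array([ 2.03463454e-04,  3.89384793e-04, -1.53677473e-04, -1.12420833e-05,
       -3.27336140e-04,  4.85404013e-04, -1.09673071e-03]), 'joint_efforts': array([-3.93237533e-04, -9.27106333e+01,  1.97987035e+00, -3.69921720e+01,
        1.77666609e-02,  8.33297730e-03,  5.64147069e-05]), 'position': array([ 0.18268486, -0.5973811 ,  0.23075806]), 'tool_rot': array([-1.5004048 ,  1.56972526,  1.93801213]), 'force': array([-0.23829534, -0.16821739, -0.28373934]), 'moment': array([-0.03528417, -0.00596212,  0.01906607]), 'grip_width': 0.08548996685751088}
scene campos [ 0.92291561 -0.48099445  0.70133855]
feeder 0.58 [216.6, 228.2] 6949 [ 0.307 -0.113 -0.003] [0.647 0.247 0.268] [ 0.564 -0.043  0.119]
spoke_grip 0.78 [235.3, 214.4] 2419 [ 0.428 -0.092 -0.003] [0.647 0.237 0.217] [ 0.596 -0.014  0.153]
pawl_lever 0.93 [202.9, 196.4] 661 [ 0.394 -0.093 -0.001] [0.576 0.216 0.268] [0.493 0.005 0.144]
pawl_nose 0.57 [200.9, 197.1] 617 [ 0.396 -0.093 -0.   ] [
[... 1126 characters left out ...]
6 0.013] [0.614 0.215 0.001]
pawl_nose 0.79 [288.8, 159.2] 261 [ 0.534 -0.288  0.001] [0.581 0.009 0.268] [ 0.553 -0.057  0.208]
bushing 0.75 [218.1, 216.8] 170 [0.721 0.022 0.003] [0.756 0.057 0.051] [0.736 0.054 0.045]
bushing 0.64 [244.7, 189.4] 169 [ 0.668 -0.101 -0.001] [ 0.703 -0.062  0.05 ] [ 0.686 -0.069  0.046]
tin 0.68 [248.3, 279.4] 367 [ 0.534  0.159 -0.002] [0.668 0.266 0.013] [0.608 0.217 0.007]
tin 0.62 [261.7, 174.2] 295 [ 0.601 -0.192  0.005] [ 0.668 -0.015  0.175] [ 0.643 -0.133  0.06 ]
wrench 0.71 [249.1, 283.2] 406 [ 0.528  0.163 -0.002] [0.668 0.267 0.013] [0.603 0.225 0.   ]
wheel 0.81 [272.4, 187.3] 945 [ 0.542 -0.318 -0.001] [0.644 0.102 0.217] [0.582 0.03  0.178]
0.9
```

```bash
python3 - <<'E'
import cv2,numpy as np
a=cv2.imread('pics/scene1.png')[120:330,120:340];b=cv2.imread('pics/side1.png')[120:300,190:360]
a=cv2.resize(a,(400,382));b=cv2.resize(b,(400,424))
o=np.zeros((424,800,3),np.uint8);o[:382,:400]=a;o[:,400:]=b
cv2.imwrite('pics/v1.png',o)
E
python3 - <<'E'
from h import *
# pawl & wheel points both cameras
A=[];
for n in ['scene','side']:
    p,d,c=grab(n)
    for t in ['pawl_lever','wheel']:
        r=bot.trace(n,t)[0]; m=cv2.erode(r['mask'].astype(np.uint8),np.ones((2,2)))>0
        P=maskpts(m,d,c)
        np.save(f'{n}_{t}.npy',P)
        if t=='pawl_lever':
            Q=P[P[:,2]>0.255]; print(n,'levertop',len(Q),np.median(Q,0).round(3),Q.min(0).round(3),Q.max(0).round(3))
    r=[x for x in bot.trace(n,'feeder')][0]
    P=maskpts(r['mask'],d,c); np.save(f'{n}_feeder.npy',P)
    Q=P[(P[:,2]>0.010)&(P[:,2]<0.018)&(abs(P[:,1])<.15)]
    print(n,'base',len(Q)); 
    if len(Q)>10: print(cv2.minAreaRect((Q[:,:2]*1000).astype(np.float32)))
E
```

```text
scene levertop 27 [ 0.549 -0.085  0.261] [ 0.543 -0.087  0.255] [ 0.551 -0.082  0.268]
scene base 2042
((523.5150146484375, 5.825553894042969), (200.5335693359375, 170.98318481445312), 74.01329803466797)
side levertop 17 [ 0.542 -0.077  0.259] [ 0.538 -0.079  0.255] [ 0.547 -0.074  0.266]
side base 1430
((521.9520263671875, 8.173828125), (200.62498474121094, 168.61196899414062), 74.31180572509766)
```

View pics/v1.png

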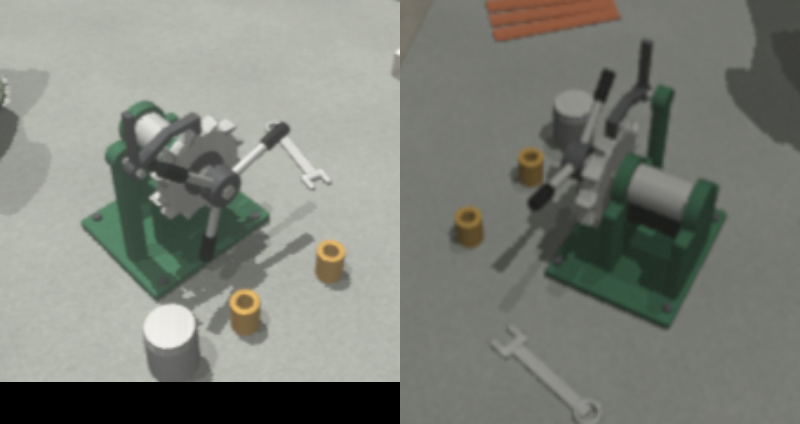

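```bash
cat >> h.py <<'E'
a=np.radians(-15.85); O=np.array([.5698,.0036,0.]); RF=Ro.from_euler('z',a).as_matrix()
def tof(P): return (np.atleast_2d(P)-O)@RF
def tow(P): return np.atleast_2d(P)@RF.T+O
E
python3 - <<'E'
from h import *
for n in ['scene','side']:
    W=tof(np.load(f'{n}_wheel.npy')); 
    print(n,'x hist',np.histogram(W[:,0],bins=np.arange(-.03,.071,.005)))
    S=W[(W[:,0]>.03)&(W[:,0]<.055)]
    r=np.hypot(S[:,1],S[:,2]-.13); ang=np.degrees(np.arctan2(S[:,2]-.13,S[:,1]))
    for a0 in (15,135,-105):
        k=(abs((ang-a0+180)%360-180)<25)&(r>.07)&(r<.14)
        print(a0,k.sum(), S[k].mean(0).round(4) if k.any() else '', 'ang',np.median(ang[k]).round(1),'rmax',np.sort(r[k])[-5:].round(3),'xr',np.percentile(S[k,0],[5,95]).round(4))
    F=W[(abs(W[:,0]-.005)<.01)]
    r=np.hypot(F[:,1],F[:,2]-.13); k=r<.08
    print('wheel y',np.percentile(F[k,1],[0,2,98,100]).round(4),'z',np.percentile(F[k,2],[0,2,98,100]).round(4))
    L=tof(np.load(f'{n}_pawl_lever.npy')); L=L[(L[:,2]>.225)&(L[:,1]<-.05)]
    print('lever',L.mean(0).round(4),np.percentile(L,[2,98],axis=0).round(4))
    B=tof(np.load(f'{n}_feeder.npy')); B=B[(B[:,2]>.09)&(abs(B[:,1])<.15)]
    print('casting',np.percentile(B,[1,99],axis=0).round(3))
E
```

```text
scene x hist (array([  0,   0,   5,   3,  14,  68,  94, 841, 165,  15,   0,  10,  32,
        58, 244, 258, 141,   0,   0,   0]), array([-3.0000000e-02, -2.5000000e-02, -2.0000000e-02, -1.5000000e-02,
       -1.0000000e-02, -5.0000000e-03,  6.9388939e-18,  5.0000000e-03,
        1.0000000e-02,  1.5000000e-02,  2.0000000e-02,  2.5000000e-02,
        3.0000000e-02,  3.5000000e-02,  4.0000000e-02,  4.5000000e-02,
        5.0000000e-02,  5.5000000e-02,  6.0000000e-02,  6.5000000e-02,
        7.0000000e-02]))
15 36 [0.0459 0.0844 0.1596] ang 19.4 rmax [0.104 0.104 0.105 0.106 0.108] xr [0.0433 0.0481]
135 143 [ 0.0449 -0.0704  0.2011] ang 134.6 rmax [0.116 0.116 0.117 0.117 0.117] xr [0.0392 0.0483]
-105 89 [ 0.0455 -0.0285  0.043 ] ang -108.7 rmax [0.109 0.11  0.111 0.111 0.112] xr [0.0399 0.0491]
wheel y [-0.0686 -0.0629  0.0544  0.0618] z [0.0614 0.0748 0.1922 0.1968]
lever [ 0.0033 -0.0909  0.2459] [[-0.0028 -0.0934  0.2261]
 [ 0.0063 -0.0862  0.266 ]]
casting [[-0.119 -0.101  0.092]
 [ 0.054  0.091  0.257]]
side x hist (array([  0,   5,   4, 253, 123,  67,  56,  19,   1,   0,   8,  47, 115,
       112,  27,   6,   0,   0,   0,   0]), array([-3.0000000e-02, -2.5000000e-02, -2.0000000e-02, -1.5000000e-02,
       -1.0000000e-02, -5.0000000e-03,  6.9388939e-18,  5.0000000e-03,
        1.0000000e-02,  1.5000000e-02,  2.0000000e-02,  2.5000000e-02,
        3.0000000e-02,  3.5000000e-02,  4.0000000e-02,  4.5000000e-02,
        5.0000000e-02,  5.5000000e-02,  6.0000000e-02,  6.5000000e-02,
        7.0000000e-02]))
15 48 [0.035  0.093  0.1619] ang 19.5 rmax [0.114 0.114 0.114 0.115 0.115] xr [0.0314 0.0391]
135 62 [ 0.0349 -0.0611  0.1992] ang 131.2 rmax [0.109 0.11  0.111 0.112 0.113] xr [0.0309 0.0393]
  return _methods._mean(a, axis=axis, dtype=dtype,
  ret = ret.dtype.type(ret / rcount)
Traceback (most recent call last):
IndexError: index -1 is out of bounds for axis 0 with size 0
```

```bash
cat >> h.py <<'E'
def cur():
    s=bot.observe(); return s,s['position'],Ro.from_euler('xyz',s['tool_rot'])
def rows(targets,R1=None):
    "targets: feeder-frame mm"
    s,p,R=cur(); w=(R.inv()*R1).as_rotvec()/(2*np.pi) if R1 is not None else np.zeros(3)
    print('t',s['clock'],'feeder mm',(tof(p)*1000).round(1),'F',(s['force']@RF).round(1),'turn',w.round(4))
    for t in targets: print(t,(R.inv().apply(tow(np.array(t)/1000)[0]-p)/.4).round(4))
def goal(R):
    best=None
    for k in range(4):
        M=np.column_stack([[0,0,-1],*(RF@np.array([[np.cos(k*np.pi/2),np.sin(k*np.pi/2),0]]).T).T]) 
        z=np.cross(M[:,0],M[:,1]); Q=Ro.from_matrix(np.column_stack([M[:,0],M[:,1],z]))
        m=(R.inv()*Q).magnitude()
        if best is None or m<best[0]: best=(m,Q,k)
    return best
E
python3 - <<'E'
from h import *
s,p,R=cur(); print(R.as_matrix().round(3)); m,Q,k=goal(R); print(np.degrees(m),k,Q.as_matrix().round(3))
rows([(0,-65,330),(0,-60,300)],Q)
E
```

```text
[[-0.     0.292 -0.956]
 [ 0.    -0.956 -0.292]
 [-1.    -0.     0.   ]]
32.856428773860664 3 [[-0.    -0.273 -0.962]
 [ 0.    -0.962  0.273]
 [-1.     0.    -0.   ]]
t 1.3 feeder mm [[-208.1 -684.1  231.3]] F [-0.4  0.1 -0.1] turn [0.0913 0.     0.    ]
(0, -65, 330) [-0.2467 -1.0179 -1.2768]
(0, -60, 300) [-0.1717 -1.0284 -1.2836]
```

>>> servo_tool(targets=[{"x": -0.1,"wx": 0.01},{"x": -0.2,"y": -0.05,"z": -0.06,"wx": 0.02},{"x": -0.3,"y": -0.12,"z": -0.15,"wx": 0.03},{"x": -0.3,"y": -0.19,"z": -0.24,"wx": 0.04},{"x": -0.3,"y": -0.26,"z": -0.33,"wx": 0.05},{"x": -0.3,"y": -0.33,"z": -0.42,"wx": 0.06},{"x": -0.3,"y": -0.4,"z": -0.51,"wx": 0.07},{"x": -0.3,"y": -0.47,"z": -0.6,"wx": 0.08},{"x": -0.3,"y": -0.54,"z": -0.69,"wx": 0.0913},{"x": -0.3,"y": -0.61,"z": -0.77,"wx": 0.0913},{"x": -0.3,"y": -0.68,"z": -0.86,"wx": 0.0913},{"x": -0.3,"y": -0.7,"z": -0.88,"wx": 0.0913}], grip=-1)

```text
$.targets[0]: bad value
```

Run:
```python
from h import *
s,p,R=cur(); m,Q,k=goal(R)
rows([(0,-62,310),(0,-62,240),(0,-66,240),(0,-110,240)],Q);print(s['grip_width'],s['qpos'].round(2))
```

```text
t 1.3 feeder mm [[-208.1 -684.1  231.3]] F [-0.4  0.1 -0.1] turn [0.0913 0.     0.    ]
(0, -62, 310) [-0.1967 -1.0242 -1.2809]
(0, -62, 240) [-0.0217 -1.0242 -1.2809]
(0, -66, 240) [-0.0217 -1.0158 -1.2754]
(0, -110, 240) [-0.0217 -0.9234 -1.2158]
0.08545609953180823 [ 1.2   0.52 -0.04  1.6   0.02  1.02 -0.11]
```

>>> servo_tool(targets=[{"x": -0.1,"y": 0,"z": 0,"wx": 0.01,"wy": 0,"wz": 0},{"x": -0.2,"y": -0.05,"z": -0.06,"wx": 0.02,"wy": 0,"wz": 0},{"x": -0.3,"y": -0.12,"z": -0.15,"wx": 0.03,"wy": 0,"wz": 0},{"x": -0.3,"y": -0.19,"z": -0.24,"wx": 0.04,"wy": 0,"wz": 0},{"x": -0.3,"y": -0.26,"z": -0.33,"wx": 0.05,"wy": 0,"wz": 0},{"x": -0.3,"y": -0.33,"z": -0.42,"wx": 0.06,"wy": 0,"wz": 0},{"x": -0.3,"y": -0.4,"z": -0.51,"wx": 0.07,"wy": 0,"wz": 0},{"x": -0.3,"y": -0.47,"z": -0.6,"wx": 0.08,"wy": 0,"wz": 0},{"x": -0.3,"y": -0.54,"z": -0.69,"wx": 0.0913,"wy": 0,"wz": 0},{"x": -0.3,"y": -0.61,"z": -0.77,"wx": 0.0913,"wy": 0,"wz": 0},{"x": -0.3,"y": -0.68,"z": -0.86,"wx": 0.0913,"wy": 0,"wz": 0},{"x": -0.3,"y": -0.7,"z": -0.88,"wx": 0.0913,"wy": 0,"wz": 0}], grip=-1)

```text
clock: 2.8
position: [0.4388, -0.2246, 0.3514]
tool_rot: [-2.03, 1.57, 0.838]
force: [-0.3, -0.7, 0.3]
grip_width: 0.0004
```

Run:
```python
from h import *
s,p,R=cur(); m,Q,k=goal(R)
rows([(0,-55,310),(0,-55,240),(0,-66,240),(0,-110,240)],Q);print(s['grip_width'],s['qpos'].round(2))
```

```text
t 2.8 feeder mm [[ -63.7 -255.3  351.4]] F [-0.  -0.8  0.3] turn [ 0.0005 -0.0001  0.0001]
(0, -55, 310) [ 0.1038 -0.5002 -0.1608]
(0, -55, 240) [ 0.2788 -0.5    -0.1607]
(0, -66, 240) [ 0.2787 -0.4725 -0.1606]
(0, -110, 240) [ 0.2787 -0.3625 -0.1603]
0.00040041427037444064 [ 0.5   0.2  -0.17  1.77  0.04  1.18 -1.53]
```

>>> servo_tool(targets=[{"x": 0,"y": -0.12,"z": -0.04,"wx": 0,"wy": 0,"wz": 0},{"x": 0,"y": -0.24,"z": -0.08,"wx": 0,"wy": 0,"wz": 0},{"x": 0,"y": -0.37,"z": -0.12,"wx": 0,"wy": 0,"wz": 0},{"x": 0.03,"y": -0.5,"z": -0.16,"wx": 0,"wy": 0,"wz": 0},{"x": 0.08,"y": -0.5,"z": -0.16,"wx": 0,"wy": 0,"wz": 0},{"x": 0.16,"y": -0.5,"z": -0.16,"wx": 0,"wy": 0,"wz": 0},{"x": 0.23,"y": -0.5,"z": -0.16,"wx": 0,"wy": 0,"wz": 0},{"x": 0.275,"y": -0.5,"z": -0.16,"wx": 0,"wy": 0,"wz": 0},{"x": 0.275,"y": -0.5,"z": -0.16,"wx": 0,"wy": 0,"wz": 0}])

```text
clock: 3.92
position: [0.5538, -0.0499, 0.2406]
tool_rot: [0.079, 1.569, 2.946]
force: [0.6, -0.0, 0.4]
grip_width: 0.0
```

Run:
```python
from h import *
rows([(0,-66,240),(0,-96,240)])
a,_,_=grab('scene');b,_,_=grab('side')
a=cv2.resize(a[90:300,120:340],(400,382));b=cv2.resize(b[90:270,190:360],(400,424))
o=np.zeros((424,800,3),np.uint8);o[:382,:400]=a;o[:,400:]=b
cv2.imwrite('pics/v2.png',o[:,:,::-1])
```

```text
t 3.925 feeder mm [[ -0.7 -55.9 240.6]] F [0.6 0.1 0.4] turn [0. 0. 0.]
(0, -66, 240) [ 0.0015  0.0253 -0.0018]
(0, -96, 240) [ 0.0015  0.1003 -0.0016]
```

View pics/v2.png

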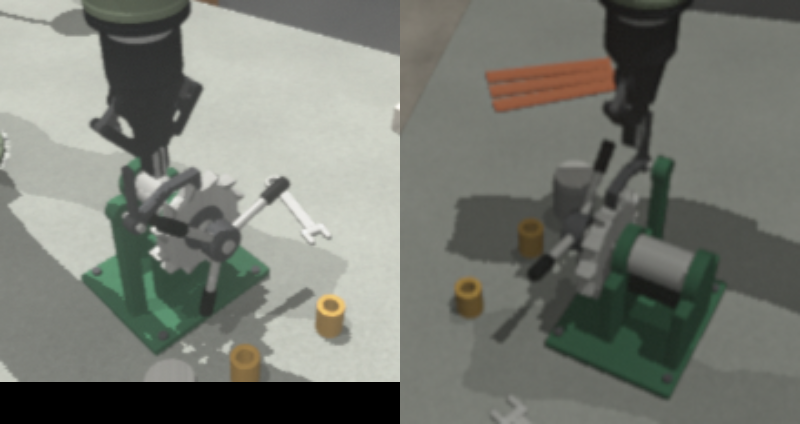

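>>> servo_tool(targets=[{"x": 0,"y": 0.015,"z": 0,"wx": 0,"wy": 0,"wz": 0},{"x": 0,"y": 0.03,"z": 0,"wx": 0,"wy": 0,"wz": 0},{"x": 0,"y": 0.045,"z": 0,"wx": 0,"wy": 0,"wz": 0},{"x": 0,"y": 0.06,"z": 0,"wx": 0,"wy": 0,"wz": 0},{"x": 0,"y": 0.075,"z": 0,"wx": 0,"wy": 0,"wz": 0},{"x": 0,"y": 0.09,"z": 0,"wx": 0,"wy": 0,"wz": 0},{"x": 0,"y": 0.1,"z": 0,"wx": 0,"wy": 0,"wz": 0},{"x": 0,"y": 0.1,"z": 0,"wx": 0,"wy": 0,"wz": 0}])

```text
clock: 5.03
position: [0.5437, -0.0888, 0.2421]
tool_rot: [-2.965, 1.57, -0.097]
force: [0.4, -1.2, -1.1]
grip_width: -0.0
```

```bash
cat >> h.py <<'E'
def pawl():
    for n in ['scene','side']:
        p,d,c=grab(n)
        for r in bot.trace(n,'pawl_lever')[:1]:
            L=tof(maskpts(r['mask'],d,c))
            rel=L-[0,-.088,.188]; h=np.hypot(rel[:,1],rel[:,2])
            k=(abs(rel[:,0])<.012)&(h>.035)&(h<.08)&(rel[:,1]<.012)
            if k.sum()>4:
                th=np.arctan2(-rel[k,1],rel[k,2]); print(n,r['confidence'],k.sum(),'theta',np.percentile(th,[10,50,90]).round(2),'z',L[k,2].max().round(3))
            else: print(n,'few',k.sum())
E
python3 - <<'E'
from h import *
rows([(0,-96,240)]); pawl()
E
```

```text
t 5.025 feeder mm [[ 1.000e-01 -9.600e+01  2.421e+02]] F [ 0.7 -1.1 -1.1] turn [0. 0. 0.]
(0, -96, 240) [0.0054 0.0001 0.0003]
scene 0.75 93 theta [0.33 0.39 0.44] z 0.262
side 0.74 16 theta [0.21 0.28 0.32] z 0.232
```

>>> servo_tool(targets=[{"x": 0.005,"y": 0.01,"z": 0,"wx": 0,"wy": 0,"wz": 0},{"x": 0.005,"y": 0.02,"z": 0,"wx": 0,"wy": 0,"wz": 0},{"x": 0.005,"y": 0.03,"z": 0,"wx": 0,"wy": 0,"wz": 0},{"x": 0.005,"y": 0.03,"z": 0,"wx": 0,"wy": 0,"wz": 0}])

```text
clock: 5.72
position: [0.5405, -0.1003, 0.2401]
tool_rot: [-3.134, 1.57, -0.267]
force: [-0.5, 0.6, -0.3]
grip_width: -0.0001
```

Run:
```python
from h import *
rows([(0,-90,240),(0,-90,320)]); pawl()
```

```text
t 5.725 feeder mm [[ 2.000e-01 -1.080e+02  2.401e+02]] F [-0.6  0.5 -0.3] turn [0. 0. 0.]
(0, -90, 240) [ 0.0003 -0.045   0.0004]
(0, -90, 320) [-0.1997 -0.045   0.0002]
scene 0.91 86 theta [0.49 0.55 0.6 ] z 0.257
side 0.68 11 theta [0.43 0.46 0.47] z 0.23
```

>>> servo_tool(targets=[{"x": 0,"y": -0.045,"z": 0,"wx": 0,"wy": 0,"wz": 0},{"x": -0.1,"y": -0.045,"z": 0,"wx": 0,"wy": 0,"wz": 0},{"x": -0.2,"y": -0.08,"z": 0,"wx": 0,"wy": 0,"wz": 0},{"x": -0.2,"y": -0.2,"z": -0.03,"wx": 0,"wy": 0,"wz": 0},{"x": -0.2,"y": -0.32,"z": -0.06,"wx": 0,"wy": 0,"wz": 0},{"x": -0.2,"y": -0.44,"z": -0.1,"wx": 0,"wy": 0,"wz": 0},{"x": -0.15,"y": -0.515,"z": -0.1025,"wx": 0,"wy": 0,"wz": 0},{"x": -0.05,"y": -0.515,"z": -0.1025,"wx": 0,"wy": 0,"wz": 0},{"x": 0.05,"y": -0.515,"z": -0.1025,"wx": 0,"wy": 0,"wz": 0},{"x": 0.13,"y": -0.515,"z": -0.1025,"wx": 0,"wy": 0,"wz": 0},{"x": 0.13,"y": -0.515,"z": -0.1025,"wx": 0,"wy": 0,"wz": 0}])

```text
clock: 7.3
position: [0.6347, 0.0881, 0.1863]
tool_rot: [0.466, 1.568, -2.949]
force: [0.6, -1.5, 0.3]
grip_width: 0.0
```

```bash
cat >> h.py <<'E'
def spoke():
    for n in ['scene','side']:
        p,d,c=grab(n); r=bot.trace(n,'spoke_grip')[0]
        m=r['mask']&(d>0); v,u=np.nonzero(m); S=tof(world(u,v,d[v,u],c)); 
        rad=np.hypot(S[:,1],S[:,2]-.13); an=np.degrees(np.arctan2(S[:,2]-.13,S[:,1]))
        for a0 in (0,120,-120):
            k=(abs((an-a0+180)%360-180)<30)&(rad>.035)&(rad<.12)&(abs(S[:,0]-.041)<.013)
            if k.sum()>8: print(n,round(r['confidence'],2),a0,k.sum(),'spoke ang',(np.percentile(an[k],[10,50,90])-a0).round(1),'rmax',rad[k].max().round(3))
E
python3 - <<'E'
from h import *
rows([(41,98,185),(41,98,118)]); pawl(); spoke()
E
```

```text
t 7.3 feeder mm [[ 39.3  99.  186.3]] F [ 1.  -1.3  0.3] turn [0. 0. 0.]
(41, 98, 185) [ 0.0033  0.0026 -0.0042]
(41, 98, 118) [ 0.1708  0.0024 -0.0046]
scene 0.92 91 theta [0.49 0.55 0.6 ] z 0.257
side 0.83 81 theta [0.41 0.48 0.53] z 0.258
scene 0.85 0 215 spoke ang [15.2 19.3 21.7] rmax 0.113
scene 0.85 120 217 spoke ang [10.8 14.4 18.9] rmax 0.118
scene 0.85 -120 175 spoke ang [ 7.8 10.8 15.2] rmax 0.112
side 0.58 0 110 spoke ang [15.5 19.6 22.5] rmax 0.117
side 0.58 120 150 spoke ang [ 8.7 10.9 13.6] rmax 0.116
```

>>> servo_tool(targets=[{"x": 0.03,"y": 0,"z": -0.004,"wx": 0,"wy": 0,"wz": 0},{"x": 0.05,"y": 0,"z": -0.004,"wx": 0,"wy": 0,"wz": 0},{"x": 0.07,"y": 0,"z": -0.004,"wx": 0,"wy": 0,"wz": 0},{"x": 0.09,"y": 0,"z": -0.004,"wx": 0,"wy": 0,"wz": 0},{"x": 0.11,"y": 0,"z": -0.004,"wx": 0,"wy": 0,"wz": 0},{"x": 0.13,"y": 0,"z": -0.004,"wx": 0,"wy": 0,"wz": 0},{"x": 0.145,"y": 0,"z": -0.004,"wx": 0,"wy": 0,"wz": 0},{"x": 0.155,"y": 0,"z": -0.004,"wx": 0,"wy": 0,"wz": 0},{"x": 0.16,"y": 0,"z": -0.004,"wx": 0,"wy": 0,"wz": 0},{"x": 0.16,"y": 0,"z": -0.004,"wx": 0,"wy": 0,"wz": 0}])

```text
clock: 8.95
position: [0.6377, 0.0866, 0.125]
tool_rot: [-3.075, 1.569, -0.207]
force: [0.2, -0.3, 0.3]
grip_width: -0.0001
```

Run:
```python
from h import *
rows([(41,98,118)]); spoke()
a,_,_=grab('scene');b,_,_=grab('side')
a=cv2.resize(a[90:300,120:340],(400,382));b=cv2.resize(b[90:270,190:360],(400,424))
o=np.zeros((424,800,3),np.uint8);o[:382,:400]=a;o[:,400:]=b
cv2.imwrite('pics/v3.png',o[:,:,::-1])
```

```text
t 8.95 feeder mm [[ 42.7  98.4 125. ]] F [ 0.3 -0.3  0.3] turn [0. 0. 0.]
(41, 98, 118) [0.0174 0.0009 0.0042]
scene 0.82 0 134 spoke ang [-9.2 -4.6 -1.9] rmax 0.101
scene 0.82 120 213 spoke ang [-11.   -6.6  -2.7] rmax 0.116
scene 0.82 -120 194 spoke ang [-15.9 -13.2  -9.8] rmax 0.112
side 0.68 0 111 spoke ang [-7.5 -4.  -0.6] rmax 0.115
side 0.68 120 148 spoke ang [-15.2 -12.4  -9.6] rmax 0.117
```

View pics/v3.png

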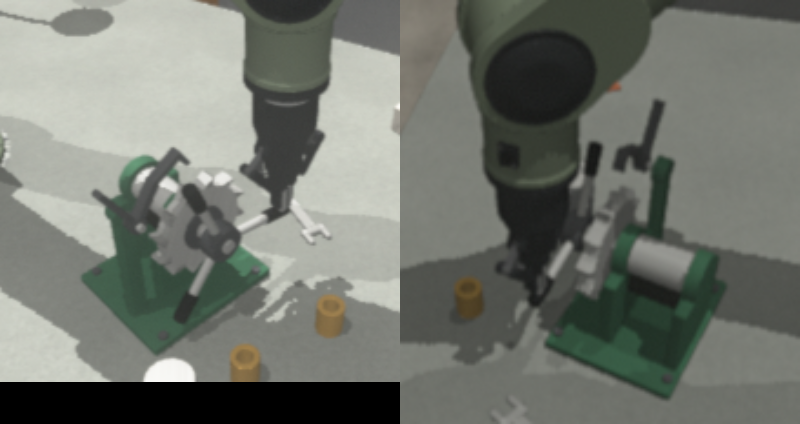

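>>> servo_tool(targets=[{"x": 0.008,"y": 0,"z": 0.002,"wx": 0,"wy": 0,"wz": 0},{"x": 0.015,"y": 0,"z": 0.002,"wx": 0,"wy": 0,"wz": 0},{"x": 0.019,"y": 0,"z": 0.002,"wx": 0,"wy": 0,"wz": 0},{"x": 0.019,"y": 0,"z": 0.002,"wx": 0,"wy": 0,"wz": 0},{"x": 0.019,"y": 0,"z": 0.002,"wx": 0,"wy": 0,"wz": 0}])

```text
clock: 9.88
position: [0.6368, 0.0868, 0.1174]
tool_rot: [-3.054, 1.569, -0.187]
force: [0.9, -1.1, 0.8]
grip_width: 0.0001
```

Run:
```python
from h import *
rows([(41,98,118)]); spoke()
```

```text
t 9.875 feeder mm [[ 41.8  98.4 117.4]] F [ 1.2 -0.8  0.8] turn [0. 0. 0.]
(41, 98, 118) [-0.0016  0.0009  0.0019]
scene 0.93 0 127 spoke ang [-14.7  -9.7  -6.8] rmax 0.108
scene 0.93 120 215 spoke ang [-15.3 -10.9  -7.2] rmax 0.116
scene 0.93 -120 216 spoke ang [-20.  -17.7 -14. ] rmax 0.112
side 0.9 0 115 spoke ang [-12.1  -8.8  -4.7] rmax 0.115
side 0.9 120 151 spoke ang [-19.1 -16.9 -13.8] rmax 0.116
```

>>> servo_tool(targets=[{"x": -0.1,"y": 0,"z": 0,"wx": 0,"wy": 0,"wz": 0},{"x": -0.23,"y": 0,"z": 0,"wx": 0,"wy": 0,"wz": 0},{"x": -0.37,"y": 0,"z": 0,"wx": 0,"wy": 0,"wz": 0},{"x": -0.52,"y": 0,"z": 0,"wx": 0,"wy": 0,"wz": 0},{"x": -0.55,"y": 0.1,"z": 0,"wx": 0,"wy": 0,"wz": 0},{"x": -0.55,"y": 0.22,"z": 0.03,"wx": 0,"wy": 0,"wz": 0},{"x": -0.55,"y": 0.34,"z": 0.06,"wx": 0,"wy": 0,"wz": 0},{"x": -0.55,"y": 0.46,"z": 0.08,"wx": 0,"wy": 0,"wz": 0},{"x": -0.55,"y": 0.58,"z": 0.105,"wx": 0,"wy": 0,"wz": 0},{"x": -0.54,"y": 0.67,"z": 0.105,"wx": 0,"wy": 0,"wz": 0},{"x": -0.54,"y": 0.68,"z": 0.105,"wx": 0,"wy": 0,"wz": 0},{"x": -0.54,"y": 0.68,"z": 0.105,"wx": 0,"wy": 0,"wz": 0}])

```text
clock: 11.58
position: [0.5226, -0.1632, 0.3333]
tool_rot: [-2.85, 1.569, 0.018]
force: [0.1, 0.9, 0.4]
grip_width: -0.0004
```

Run:
```python
from h import *
s,p,R=cur(); rows([(0,-172,240),(0,-101,240)],goal(R)[1]); spoke();pawl()
```

```text
t 11.575 feeder mm [[ 1.000e-01 -1.733e+02  3.333e+02]] F [-0.2  0.9  0.4] turn [ 0.0004 -0.0003  0.0001]
(0, -172, 240) [ 0.2334 -0.0032  0.0007]
(0, -101, 240) [ 2.335e-01 -1.807e-01  2.000e-04]
scene 0.63 0 163 spoke ang [-14.2  -9.4  -7.4] rmax 0.112
scene 0.63 120 214 spoke ang [-15.2 -11.   -7.1] rmax 0.117
scene 0.63 -120 240 spoke ang [-19.8 -17.5 -13.9] rmax 0.115
side 0.75 0 141 spoke ang [-11.8  -8.4  -5.6] rmax 0.115
side 0.75 120 149 spoke ang [-19.3 -17.  -13.5] rmax 0.118
scene 0.85 71 theta [0.51 0.55 0.6 ] z 0.256
side 0.68 86 theta [0.42 0.47 0.52] z 0.258
```

>>> servo_tool(targets=[{"x": 0.1,"y": 0,"z": 0,"wx": 0,"wy": 0,"wz": 0},{"x": 0.19,"y": 0,"z": 0,"wx": 0,"wy": 0,"wz": 0},{"x": 0.2334,"y": 0,"z": 0,"wx": 0,"wy": 0,"wz": 0},{"x": 0.2334,"y": -0.03,"z": 0,"wx": 0,"wy": 0,"wz": 0},{"x": 0.2334,"y": -0.06,"z": 0,"wx": 0,"wy": 0,"wz": 0},{"x": 0.2334,"y": -0.08,"z": 0,"wx": 0,"wy": 0,"wz": 0},{"x": 0.2334,"y": -0.1,"z": 0,"wx": 0,"wy": 0,"wz": 0},{"x": 0.2334,"y": -0.12,"z": 0,"wx": 0,"wy": 0,"wz": 0},{"x": 0.2334,"y": -0.14,"z": 0,"wx": 0,"wy": 0,"wz": 0},{"x": 0.2334,"y": -0.15,"z": 0,"wx": 0,"wy": 0,"wz": 0},{"x": 0.2334,"y": -0.15,"z": 0,"wx": 0,"wy": 0,"wz": 0}])

```text
clock: 13.35
position: [0.539, -0.1049, 0.2398]
tool_rot: [-2.774, 1.569, 0.094]
force: [-0.6, 0.1, -0.2]
grip_width: 0.0002
```

Run:
```python
from h import *
rows([(0,-101,240)]); pawl()
```

```text
t 13.35 feeder mm [[  -0.  -112.8  239.8]] F [-0.6 -0.  -0.2] turn [0. 0. 0.]
(0, -101, 240) [-0.0004 -0.0296 -0.0001]
scene 0.87 53 theta [0.05 0.11 0.18] z 0.261
side 0.79 72 theta [-0.03  0.01  0.06] z 0.268
```

>>> servo_tool(targets=[{"x": 0,"y": -0.005,"z": 0,"wx": 0,"wy": 0,"wz": 0},{"x": 0,"y": -0.01,"z": 0,"wx": 0,"wy": 0,"wz": 0},{"x": 0,"y": -0.014,"z": 0,"wx": 0,"wy": 0,"wz": 0},{"x": 0,"y": -0.014,"z": 0,"wx": 0,"wy": 0,"wz": 0}])

```text
clock: 14.05
position: [0.5405, -0.0999, 0.2399]
tool_rot: [-2.872, 1.569, -0.004]
force: [0.7, -1.4, 0.3]
grip_width: 0.0002
```

Run:
```python
from h import *
rows([(0,-101,240)]); pawl()
```

```text
t 14.05 feeder mm [[   0.  -107.6  239.9]] F [ 1.  -1.1  0.3] turn [0. 0. 0.]
(0, -101, 240) [-0.0003 -0.0165  0.0001]
scene 0.62 63 theta [-0.02  0.03  0.12] z 0.266
side 0.55 72 theta [-0.08 -0.05 -0.  ] z 0.267
```

Nearly home; press on gently until the stop shows in the force.

>>> servo_tool(targets=[{"x": 0,"y": -0.004,"z": 0,"wx": 0,"wy": 0,"wz": 0},{"x": 0,"y": -0.008,"z": 0,"wx": 0,"wy": 0,"wz": 0},{"x": 0,"y": -0.008,"z": 0,"wx": 0,"wy": 0,"wz": 0}])

```text
clock: 14.62
position: [0.5406, -0.0991, 0.2398]
tool_rot: [2.012, 1.568, -1.406]
force: [-4.7, -12.8, 3.2]
grip_width: 0.0001
```

Run:
```python
from h import *
rows([(0,-101,240)]); pawl(); spoke()
```

```text
t 14.625 feeder mm [[  -0.  -106.7  239.8]] F [ -1.  -13.6   3.2] turn [0. 0. 0.]
(0, -101, 240) [-0.0005 -0.0144 -0.0001]
scene 0.87 59 theta [-0.04  0.03  0.11] z 0.265
side 0.8 67 theta [-0.08 -0.05 -0.02] z 0.267
scene 0.95 0 127 spoke ang [-12.4  -9.2  -7.3] rmax 0.111
scene 0.95 120 215 spoke ang [-15.2 -11.1  -7.2] rmax 0.116
scene 0.95 -120 241 spoke ang [-19.7 -17.6 -13.6] rmax 0.115
side 0.87 0 127 spoke ang [-11.8  -8.5  -6. ] rmax 0.114
side 0.87 120 122 spoke ang [-20.  -17.5 -14.6] rmax 0.117
```

>>> servo_tool(targets=[{"x": 0,"y": 0.03,"z": 0,"wx": 0,"wy": 0,"wz": 0},{"x": 0,"y": 0.1,"z": 0,"wx": 0,"wy": 0,"wz": 0},{"x": -0.1,"y": 0.17,"z": 0,"wx": 0,"wy": 0,"wz": 0},{"x": -0.2,"y": 0.2,"z": 0,"wx": 0,"wy": 0,"wz": 0},{"x": -0.25,"y": 0.2,"z": 0,"wx": 0,"wy": 0,"wz": 0},{"x": -0.25,"y": 0.2,"z": 0,"wx": 0,"wy": 0,"wz": 0}])

```text
clock: 15.78
position: [0.5191, -0.1763, 0.3412]
tool_rot: [2.621, 1.567, -0.796]
force: [-0.3, 0.4, 0.3]
grip_width: -0.0001
```

Run:
```python
from h import *
rows([]); pawl(); spoke()
a,_,_=grab('scene');b,_,_=grab('side')
a=cv2.resize(a[90:330,120:340],(400,436));b=cv2.resize(b[90:270,190:360],(400,424))
o=np.zeros((436,800,3),np.uint8);o[:,:400]=a;o[:424,400:]=b
cv2.imwrite('pics/v4.png',o[:,:,::-1])
```

```text
t 15.775 feeder mm [[   0.4 -186.9  341.2]] F [-0.4  0.3  0.3] turn [0. 0. 0.]
scene few 0
side 0.57 61 theta [-0.09 -0.05 -0.01] z 0.268
scene 0.96 0 167 spoke ang [-13.9  -9.6  -7.3] rmax 0.114
scene 0.96 120 214 spoke ang [-15.2 -10.8  -7.3] rmax 0.117
scene 0.96 -120 225 spoke ang [-20.  -17.6 -14.1] rmax 0.115
side 0.73 0 145 spoke ang [-11.7  -8.4  -5.7] rmax 0.114
side 0.73 120 150 spoke ang [-18.7 -16.7 -13.3] rmax 0.117
```

View pics/v4.png

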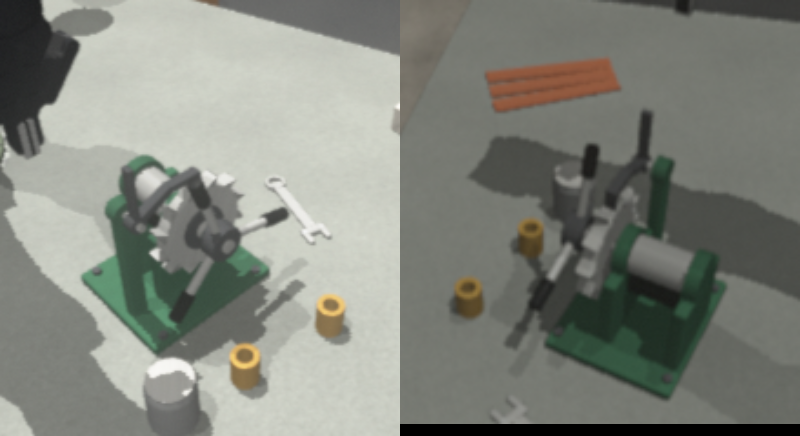

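```bash
python3 -c "
from workcell import bot
print(bot.job_done())"
```

```text
the job is handed in; nothing more can be done
None
```

The feed wheel is back one notch with the pawl down in the next gap, and I have handed the job in. It took about 16 s of the 51 s allowed.

- **Lifting the pawl:** I tipped the lever outward with the shut fingertips to about 0.5 rad. It held there while I turned the wheel.
- **Turning the wheel:** I pressed the +y spoke down by about 28° in total, to roughly 13° below level. That puts the wheel at about -0.44 rad, inside the -0.51 to -0.37 window.
- **Locking it:** I pushed the lever upright until it met a hard stop at about 14 N. I then backed the arm well clear, and the force reading was about zero.

**Last checks:** The final picture shows the lever upright and the bushings, tin and wrench apparently where they were. The spoke angle was the same before and after I locked the pawl. The side camera put the pawl at -0.05 rad, which counts as about 0 given that camera's offset.

**Failed or inexact checks:** The scene camera found no usable lever points in the last look. Its readings just before, at the stop, were consistent with 0. The angles come from camera depth and are good to about 2°.

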